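# Sort out the rocking ring holders

## Task

Four brass ring holders stand in a row under the light bar of the inspection stand, some good, some with a warped foot. Press them down at the rim of the base to find out which ones rock; then set every holder that rocks upright in the orange rework tray, and leave the steady ones standing where they are. Do not knock the stand, its light bar or the other things on the bench.

Things in the scene. Friction and masses are not known exactly. Their poses are not given: they have to be found in the camera images.
- holder_1_mid (a point): brass ring holder: a round solid base 66 mm across, its flat top 64 mm across and 13 mm above the foot, with an upright round post 10 mm thick in its middle that ends 46 mm above the foot; about 0.1 to 0.2 kg. This point is on the post's axis, 23 mm above the foot. Good or bad: all four look alike and stand level; their turn about the vertical tells nothing
- holder_2_mid (a point): another such holder, good or bad; size and point as for holder_1. A bad one, its foot warped, stands only on a spot 10 mm across under its middle: pressed down with 1 N or more anywhere near the rim of its base it rocks by about 8 degrees, the rim there sinking 2 to 4 mm until it stops (the post leans over the pressed side: keep clear of it), and comes level again when let go
- holder_3_mid (a point): another such holder, good or bad; size and point as for holder_1. A good one does not give (under 0.5 mm at 5 N) wherever the rim of its base is pressed. One, two or three of the four are bad, different ones each time
- holder_4_mid (a point): another such holder, good or bad; size and point as for holder_1
- stand: inspection stand, fixed: level steel plate 150 (its x) x 420 (its y) x 12 mm thick. The four holders stand on it in a row along its y, about 95 mm apart, their posts 2 to 14 mm on the robot's side of its centre line. Origin on the bench under the plate's centre; its x points away from the robot
- light_bar (a point): middle of the underside of the stand's light bar, 137 mm above the bench; the bar is 32 mm (stand's x) x 420 mm (y), 18 mm high, on a thin post at each end, its near edge at x = +9 mm of the stand. It overhangs the holders' far halves, so come in under it from the robot's side, the tool leaning back towards the robot by about 25 to 40 degrees
- tray_floor (a point): rework tray, orange plastic, fixed, open, outside 230 (its x) x 110 (its y) x 20 mm, walls and floor 4 mm thick; room for three holders, one behind the other along its x; this point is the centre of the top of its floor, 4 mm above the bench; its x points away from the robot
- loupe: small black jeweller's loupe, 27 mm across, 22 mm tall, on the stand behind the holders; a bystander, not to be moved
- clamp: wooden ring clamp lying in front of the stand, 70 x 31 x 26 mm; a bystander, not to be moved
- cork_block: cork block 60 x 45 x 30 mm behind the tray; a bystander, not to be moved
- paste_jar: jar of polishing paste, 56 mm across, 50 mm tall, behind the tray; a bystander, not to be moved
- ring_box: blue ring box 55 x 55 x 40 mm, near the robot on the left; a bystander, not to be moved
Mind the look-alikes: they are no part of the job. Leave any turquoise look-alike of the part that bears holder_3_mid alone.

How it is judged (in metres and radians):
On the way:
1. a holder with a warped foot is made to rock by pressing its base near the rim where it stands (((value of joint holder_1_warp above 0 rad and angle between holder_1_mid's own z axis and vertical above 0.05 rad and contact force between the fingers and holder_1 above 0.2 N and distance of holder_1_mid from where it was at the start of the episode below 0.01 m) or (value of joint holder_2_warp above 0 rad and angle between holder_2_mid's own z axis and vertical above 0.05 rad and contact force between the fingers and holder_2 above 0.2 N and distance of holder_2_mid from where it was at the start of the episode below 0.01 m) or (value of joint holder_3_warp above 0 rad and angle between holder_3_mid's own z axis and vertical above 0.05 rad and contact force between the fingers and holder_3 above 0.2 N and distance of holder_3_mid from where it was at the start of the episode below 0.01 m) or (value of joint holder_4_warp above 0 rad and angle between holder_4_mid's own z axis and vertical above 0.05 rad and contact force between the fingers and holder_4 above 0.2 N and distance of holder_4_mid from where it was at the start of the episode below 0.01 m))), for 0.05 s.
At the end, for the whole second after the job is handed in: Every holder that rocks stands upright (within about 11 degrees) and at rest on the floor of the orange tray, its post at least about 20 mm inside the tray's walls; every steady holder stands level and at rest within 30 mm of where it stood at the start (linear speed of each of holder_1, holder_2, holder_3, holder_4 below 0.02 m/s and ((value of joint holder_1_warp above 0 rad and x of holder_1_mid in the frame of tray_floor between -0.095 and 0.095 m and y of holder_1_mid in the frame of tray_floor between -0.035 and 0.035 m and z of holder_1_mid in the frame of tray_floor below 0.029 m and angle between holder_1_mid's own z axis and vertical below 0.2 rad) or (value of joint holder_1_warp below 0 rad and distance of holder_1_mid from where it was at the start of the episode below 0.03 m and angle between holder_1_mid's own z axis and vertical below 0.05 rad)) and ((value of joint holder_2_warp above 0 rad and x of holder_2_mid in the frame of tray_floor between -0.095 and 0.095 m and y of holder_2_mid in the frame of tray_floor between -0.035 and 0.035 m and z of holder_2_mid in the frame of tray_floor below 0.029 m and angle between holder_2_mid's own z axis and vertical below 0.2 rad) or (value of joint holder_2_warp below 0 rad and distance of holder_2_mid from where it was at the start of the episode below 0.03 m and angle between holder_2_mid's own z axis and vertical below 0.05 rad)) and ((value of joint holder_3_warp above 0 rad and x of holder_3_mid in the frame of tray_floor between -0.095 and 0.095 m and y of holder_3_mid in the frame of tray_floor between -0.035 and 0.035 m and z of holder_3_mid in the frame of tray_floor below 0.029 m and angle between holder_3_mid's own z axis and vertical below 0.2 rad) or (value of joint holder_3_warp below 0 rad and distance of holder_3_mid from where it was at the start of the episode below 0.03 m and angle between holder_3_mid's own z axis and vertical below 0.05 rad)) and ((value of joint holder_4_warp above 0 rad and x of holder_4_mid in the frame of tray_floor between -0.095 and 0.095 m and y of holder_4_mid in the frame of tray_floor between -0.035 and 0.035 m and z of holder_4_mid in the frame of tray_floor below 0.029 m and angle between holder_4_mid's own z axis and vertical below 0.2 rad) or (value of joint holder_4_warp below 0 rad and distance of holder_4_mid from where it was at the start of the episode below 0.03 m and angle between holder_4_mid's own z axis and vertical below 0.05 rad))); the robot touches nothing.
It fails at once if the stand or its light bar is struck by the robot (over 8 N) (contact force between any of the arm, the fingers and stand above 8 N).
It fails at once if a bystander is pushed more than 30 mm away (distance of any of loupe, clamp, cork_block, paste_jar, ring_box from where it was at the start of the episode above 0.03 m).
It fails at once if a holder is tipped over (more than about 50 degrees) (angle between any of holder_1_mid, holder_2_mid, holder_3_mid, holder_4_mid's own z axis and vertical above 0.9 rad).
It also fails if it takes over 72 s, if anything falls off the work surface, if the arm or the gripper's body presses on something with over 40 N, if the wrist force passes 120 N, or if a joint passes its speed limit or range.

## Robot

A 6-joint arm with a two-finger parallel gripper is mounted at the origin on the work surface. World frame = base frame: x ahead of the robot, y to its left, z up, the work surface at z = 0. Lengths are in m, angles in degrees, forces in N, time in s.
With the tool pointing down it reaches from about 0.35 to 0.925 m from the base axis. Payload 6.4 kg.
Tool frame: the origin (TCP) lies at the very end of the fingers, on their centre line; the grasp point (between the pads) lies 19 mm behind it (r.grip_depth is the distance from the TCP to the grasp point, in m); z points along the fingers, y is the direction in which the jaws open and shut (so a half turn about z gives the same grasp; the last joint's range is limited). The gripper opens to 94 mm and grips with 3 to 60 N. Pads are 16 mm wide; open, the fingers measure 119 mm over their backs; the gripper's body (75 mm by 177 mm) begins 78 mm behind the grasp point.
Start: joints at [-77.985, 14.043, 89.255, -0, 76.702, -9.975], TCP at [0.243, -0.603, 0.205] pointing down, gripper open.
Joint ranges: [-179.41, 179.41], [-58.25, 129.5], [7.25, 145.43], [-54.29, 234.29], [11.92, 165.04], [-157.13, 157.13]. Speed limits (degrees/s): [147.25, 147.25, 180, 180, 180, 180].

## Interface

Orientations are given as [roll, pitch, yaw] about the fixed x, y, z axes, in that order (R = Rz(yaw) Ry(pitch) Rx(roll)).
In Python, from bench import r gives the robot as it stands.
- The arm moves only by the tool carry_out, never from a script. Its argument "series" is a list of rows, each a list of 3 entries, a list of its own where there are three numbers: the shift along the tool's x, y, z normalised to -1 to 1, where 1 is 300 mm, then the turn, a rotation vector about the tool's x, y, z normalised to -1 to 1, where 1 is 2 rad, then the closure, from 0 (fully open) to 1 (shut). A call has 1 to 12 rows; each row shifts and turns the commanded pose from where the row before left it, along the tool's axes as they then stand; what a row does not reach is not made up. A row lasts 1/10 s, in which the tool goes at most 50 mm and 8.59 degrees, less where a joint would pass 70% of its speed; a pose out of reach is approached as far as the arm can. A call with a number of a shift or a turn outside -1 to 1 is refused whole. A call with a gripper value outside its range is refused whole. The fingers move at their own pace and stop on an object; "grip_force" is the grip in N (left out, the last holds). Time passes only in rows, so rows that do not move let the fingers close. It gives the time, the measured TCP pose, the force and the opening at its end, in the units of the state.
- r.sense(): the state, without advancing time (a new reading comes with each control period).
- r.grab_frame(name): name is "side" or "top" or "wrist"; returns a dict with "img" (384x512x3 uint8, red, green, blue), "range_z" (384x512 float32, m along the optical axis (not along the pixel's ray), 0 where there is no reading), "camera_matrix" (3x3 intrinsics, pixels), "R" (3x3) and "t" (3): a world point X has camera coordinates R X + t; the wrist camera has in their place "mount" (4x4, takes a point from camera to tool coordinates, whose origin is the TCP and whose axes are the flange's). Camera axes: x right, y down, z forward; pixel columns grow to the right and rows downward; lengths in m; the calibration is good to about 2 mm. A picture is of the moment at which its call begins: read the wrist's pose just before it.
- r.hand_in(): hands the job in, once; it reports no verdict.
The state is a dict: "t": time; "qpos": joint angles; "dq": joint speeds; "tau": joint torques, N m; "ee_pos": TCP position; "tcp_rot": TCP orientation; "force": force on the tool from outside, world axes, zero at the start; "wrist_torque": the same for the moment, N m; "finger_gap": finger opening in m.
Only numpy, scipy, OpenCV 4.12 (cv2) and the standard library are available. Lean on these libraries where they do the work, as an engineer would, in place of code of your own. Each camera call takes 0.05 s, during which the arm holds its last target.

## Working session

There is one attempt and no reset: what is moved stays moved. The work goes in short steps, Python scripts to look and compute and a tool call to move; the robot and the scene stay as the last step left them, time stands still between calls to the robot, and variables do not carry over. Pictures are saved under pics/ and viewed, and the job is handed in when it is done.

Besides the shell and the picture viewer there is one more tool, called after "Request:" as name(argument=value, ...), one argument or row to a line, values as JSON. carry_out: Moves the arm, as the interface text tells. Its arguments: {"type":"object","properties":{"series":{"type":"array","items":{"type":"array"}},"grip_force":{"type":"number"}},"required":["series"]}

```bash
ls; mkdir -p pics
python3 - <<'E'
from bench import r
import cv2,numpy as np
print(r.sense())
for n in ["side","top"]:
    f=r.grab_frame(n)
    cv2.imwrite(f"pics/{n}0.png",f["img"][:,:,::-1])
    np.savez(f"{n}0.npz",**f)
    print(n,f["camera_matrix"].tolist(),f["R"].tolist(),f["t"])
E
```

```text
pics
{'t': 0.0, 'qpos': array([-7.79868808e+01,  1.40826652e+01,  8.93225661e+01, -2.34815289e-04,
        7.67017766e+01, -9.97336730e+00]), 'dq': array([ 0.01217275,  0.02284429,  0.15622342,  0.00026928, -0.03463513,
       -0.0259743 ]), 'tau': array([-2.16246741e-05, -4.15842783e+01, -3.14602840e+01,  6.85250619e-02,
        3.33250081e-02, -1.62227725e-04]), 'ee_pos': array([ 0.24325209, -0.60213605,  0.20438359]), 'tcp_rot': array([-1.79894570e+02, -1.83077540e-02,  2.19865239e+01]), 'force': array([ 0.10286508,  0.96745373, -0.59372768]), 'wrist_torque': array([-0.05114884, -0.00311641, -0.02370806]), 'finger_gap': 0.09387117515971052}
side [[401.7614806283262, 0.0, 254.93719314426687], [0.0, 401.7614806283262, 195.80459214249439], [0.0, 0.0, 1.0]] [[-0.9440461695075264, 0.3294334435375758, -0.015825173526423292], [0.24981604103991129, 0.68291367190709, -0.686455287955101], [-0.21533410198413055, -0.6519988673313398, -0.7269997947189104]] [ 0.47758689 -0.14211071  1.46447414]
top [[415.85743158309697, 0.0, 253.4284866858672], [0.0, 415.85743158309697, 187.73857003260184], [0.0, 0.0, 1.0]] [[-0.01048376936591823, -0.999647151642848, -0.02440620396995862], [-0.9994235922502747, 0.011263317106562264, -0.032025317193029666], [0.0322889119271519, 0.024056390005526864, -0.9991890292964906]] [0.15211845 0.52008053 1.15797051]
```

View pics/top0.png

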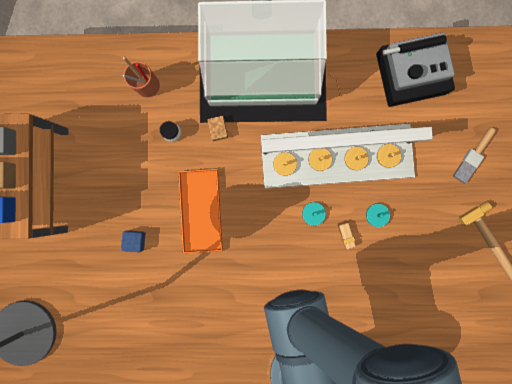

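View pics/side0.png

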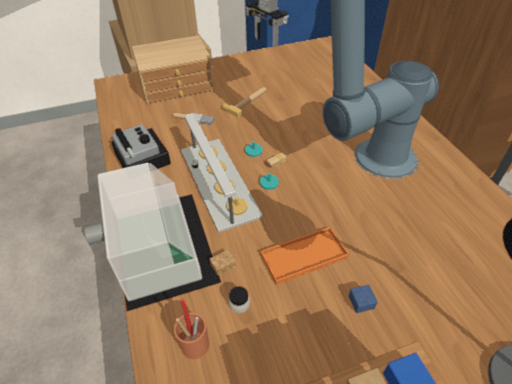

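The top view shows four brass holders at (285,162), (319,159), (357,157) and (390,155). The turquoise look-alikes are at (315,213) and (378,215) and stay where they are. The orange tray is at (201,210). Next I measure.

```bash
cat > h.py <<'E'
import numpy as np,cv2
def ld(n): return dict(np.load(n))
def proj(f,X):
    c=np.asarray(f["R"])@np.asarray(X,float)+f["t"]; p=f["camera_matrix"]@c; return p[:2]/p[2]
def ray(f,u,v):
    d=np.linalg.inv(f["camera_matrix"])@np.array([u,v,1.]); R=f["R"]; return -R.T@f["t"], R.T@d
def plane(f,u,v,z):
    o,d=ray(f,u,v); return o+d*(z-o[2])/d[2]
def dep(f,u,v):
    o,d=ray(f,u,v); return o+d*f["range_z"][int(round(v)),int(round(u))]
def cloud(f):
    H,W=f["range_z"].shape; v,u=np.mgrid[:H,:W]; z=f["range_z"]
    K=f["camera_matrix"]; c=np.stack([(u-K[0,2])/K[0,0]*z,(v-K[1,2])/K[1,1]*z,z],-1)
    return (c-f["t"])@f["R"]
E
python3 - <<'E'
from h import *
for n in ["top","side"]:
    f=ld(n+"0.npz"); P=cloud(f); hsv=cv2.cvtColor(f["img"],cv2.COLOR_RGB2HSV)
    for nm,lo,hi in [("brass",(15,140,150),(28,255,255)),("orange",(5,200,120),(14,255,255)),("turq",(80,120,80),(95,255,255)),("blue",(105,100,50),(125,255,200))]:
        m=cv2.inRange(hsv,lo,hi)
        k,l,s,c=cv2.connectedComponentsWithStats(m)
        for i in range(1,k):
            if s[i,4]>60:
                q=P[(l==i)&(f["range_z"]>0)]
                print(n,nm,s[i],c[i].round(1),np.median(q,0).round(3),q[:,2].min().round(3),q[:,2].max().round(3))
f=ld("top0.npz")
a=cv2.resize(f["img"][110:260,170:440],None,fx=2.9,fy=2.9,interpolation=cv2.INTER_CUBIC)
cv2.imwrite("pics/topc.png",a[:,:,::-1])
f=ld("side0.npz")
a=cv2.resize(f["img"][100:290,150:360],None,fx=3.1,fy=3.1,interpolation=cv2.INTER_CUBIC)
cv2.imwrite("pics/sidec.png",a[:,:,::-1])
E
```

```text
top brass [377 144  24  23 424] [388.5 155.4] [ 0.605 -0.227  0.025] 0.016 0.061
top brass [345 147  23  23 420] [356.1 158.1] [ 0.6   -0.138  0.025] 0.015 0.06
top brass [309 149  23  22 402] [319.9 158.8] [ 0.599 -0.038  0.025] 0.018 0.06
top brass [274 153  23  22 404] [284.8 163.5] [0.587 0.058 0.024] 0.018 0.06
top brass [458 202  34  23 325] [475.3 213.8] [ 0.443 -0.46   0.025] -0.004 0.031
top orange [ 179  169   43   84 3062] [200.  210.4] [0.461 0.299 0.004] -0.004 0.025
top turq [303 203  23  22 407] [313.7 213.4] [ 0.449 -0.02   0.013] 0.005 0.048
top turq [366 204  24  23 426] [377.7 214.9] [ 0.442 -0.197  0.013] 0.006 0.048
top blue [  0 197  15  26 369] [  6.8 209.4] [0.472 0.709 0.234] 0.204 0.254
top blue [121 232  24  20 407] [132.4 241.2] [0.378 0.479 0.039] 0.012 0.048
side turq [245 142  17  14 160] [253.3 149.6] [ 0.446 -0.193  0.013] 0.001 0.045
side turq [260 174  18  15 202] [268.7 181.6] [ 0.452 -0.015  0.012] 0.0 0.042
side blue [ 278    0   53   45 1950] [304.5  19.7] [-0.298 -1.379 -0.1  ] -0.227 0.563
side blue [ 365    0   24   70 1106] [373.4  27.9] [-0.82  -1.379 -0.214] -0.55 -0.027
side blue [246  16  26  34 594] [258.4  34. ] [-0.047 -1.5   -0.206] -0.431 0.317
side blue [350 289  25  23 129] [359.3 302.1] [0.399 0.501 0.027] 0.009 0.042
side blue [ 384  353   52   31 1063] [407.7 371.3] [0.473 0.733 0.249] 0.208 0.253
```

View pics/topc.png

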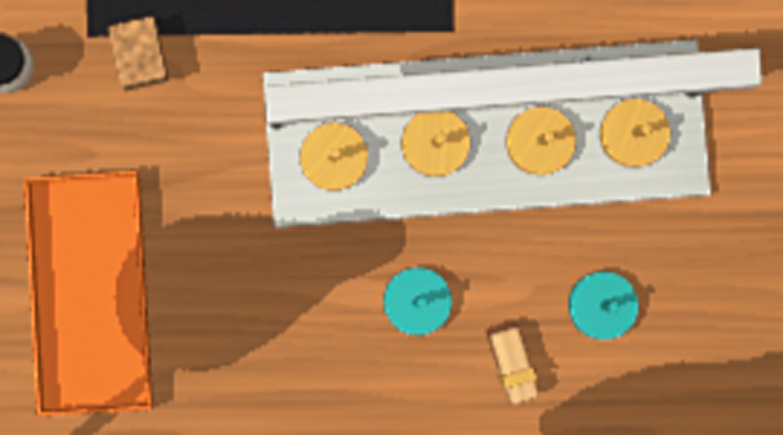

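View pics/sidec.png

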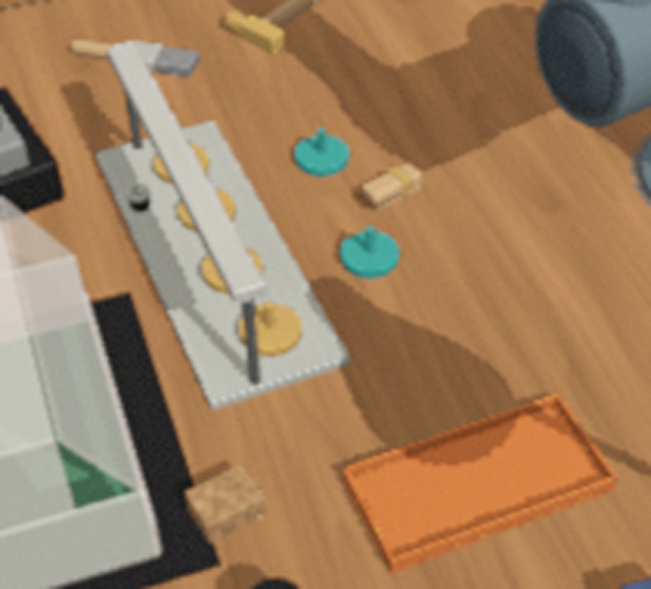

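Run:
```python
from h import *
from bench import r
f=ld("top0.npz"); hsv=cv2.cvtColor(f["img"],cv2.COLOR_RGB2HSV)
m=cv2.inRange(hsv,(13,100,110),(30,255,255)); 
P=cloud(f)
for c in ([388,155],[356,158],[320,159],[285,163]):
    mm=np.zeros_like(m); cv2.circle(mm,c,16,255,-1); q=cv2.morphologyEx(m&mm,cv2.MORPH_CLOSE,np.ones((5,5),np.uint8))
    cs=max(cv2.findContours(q,0,1)[0],key=cv2.contourArea)
    e=cv2.fitEllipse(cs); (u,v),rad=cv2.minEnclosingCircle(cs)
    print(np.round(e[0],1),np.round(e[1],1),round(u,1),round(v,1),round(rad,1),plane(f,*e[0],.025).round(4), plane(f,u,v,.025).round(4))
# plate: depth z 0.008..0.018, grey pixels
sel=(hsv[...,1]<50)&(abs(P[...,2]-.012)<.008)&(P[...,0]>.45)&(P[...,0]<.75)&(P[...,1]>-.4)&(P[...,1]<.2)
sel=sel.astype(np.uint8); k,l,s,_=cv2.connectedComponentsWithStats(sel); i=1+np.argmax(s[1:,4]); print(s[i])
print("plate med z",np.median(P[l==i][:,2]))
ys=[];
for u in range(270,412,4):
    v=np.where(l[:,u]==i)[0].max(); ys.append(plane(f,u,v+.5,.012)[:2])
ys=np.array(ys); k=np.polyfit(ys[:,1],ys[:,0],1); print("near edge slope deg",np.degrees(np.arctan(k[0])),"x at y=0",k[1])
xs=[]
for v in range(158,178,2):
    u=np.where(l[v]==i)[0]; xs.append((plane(f,u.min()-.5,v,.012)[:2],plane(f,u.max()+.5,v,.012)[:2]))
print(np.array(xs)[::4].round(4).tolist())
# bar
sel=((abs(P[...,2]-.155)<.012)&(P[...,0]>.55)&(P[...,0]<.75)&(P[...,1]>-.45)&(P[...,1]<.2)&(hsv[...,1]<60)).astype(np.uint8)
k,l,s,_=cv2.connectedComponentsWithStats(sel); i=1+np.argmax(s[1:,4]); print(s[i], np.median(P[l==i][:,2]))
cs=max(cv2.findContours((l==i).astype(np.uint8),0,1)[0],key=cv2.contourArea)
b=cv2.boxPoints(cv2.minAreaRect(cs)); print([plane(f,*p,.155).round(4).tolist() for p in b])
# tray
m=cv2.inRange(hsv,(3,150,60),(14,255,255)); mm=np.zeros_like(m); mm[160:260,170:230]=255
cs=max(cv2.findContours(m&mm,0,1)[0],key=cv2.contourArea)
b=cv2.boxPoints(cv2.minAreaRect(cs)); print("tray",[plane(f,*p,.02).round(4).tolist() for p in b])
print("tray floor z",np.median(P[200:220,195:205,2]))
print(r.grab_frame("wrist")["mount"].round(4).tolist(), r.sense()["t"])
```

```text
[388.6 155.2] [22.4 23.4] 388.6 155.4 12.0 [ 0.6067 -0.2279  0.025 ] [ 0.6063 -0.2277  0.025 ]
[356.3 158.1] [22.5 23.1] 356.3 158.3 11.9 [ 0.5999 -0.1389  0.025 ] [ 0.5995 -0.139   0.025 ]
[319.9 159. ] [21.9 22.9] 319.8 158.6 11.8 [ 0.5988 -0.0388  0.025 ] [ 0.5998 -0.0386  0.025 ]
[284.8 163.6] [22.3 22.5] 284.7 163.6 11.6 [0.5872 0.0585 0.025 ] [0.5872 0.0587 0.025 ]
[ 262  142  153   46 3448]
plate med z 0.011496318696045277
near edge slope deg -3.7223291009780746 x at y=0 0.5290464731876486
[[[0.605, 0.12], [0.5995, -0.2976]], [[0.5824, 0.1203], [0.5772, -0.2998]], [[0.5599, 0.1177], [0.5548, -0.3021]]]
[ 261  127  172   26 2269] 0.15434558120071754
[[0.6373, 0.124, 0.155], [0.6632, -0.2938, 0.155], [0.6303, -0.2954, 0.155], [0.6042, 0.1218, 0.155]]
tray [[0.6019, 0.3795, 0.02], [0.5997, 0.2137, 0.02], [0.3244, 0.2161, 0.02], [0.3255, 0.3806, 0.02]]
tray floor z 0.0034107495894440997
[[-0.0001, -0.971, -0.239, 0.0702], [1.0, -0.0001, 0.0002, 0.0001], [-0.0002, -0.239, 0.971, -0.1799], [0.0, 0.0, 0.0, 1.0]] 0.15
```

```bash
cat > plan.py <<'E'
import numpy as np, json, sys
from scipy.spatial.transform import Rotation as Ro
def lean_R(yaw,lean):  # tool x along yaw, z down, then +lean about tool y (z leans forward along yaw)
    return Ro.from_euler('xyz',[180,0,yaw],degrees=True)*Ro.from_rotvec([0,np.radians(lean),0])
def plan(p,R,p1,R1,n=None,clo=0,step=.045,prn=True):
    p=np.array(p,float);p1=np.array(p1,float)
    ang=np.degrees((R.inv()*R1).magnitude())
    if n is None: n=max(1,int(np.ceil(max(np.linalg.norm(p1-p)/step,ang/7.5))))
    rows=[];P=p.copy();Q=R
    for i in range(n):
        tp=p+(p1-p)*(i+1)/n; tR=R*Ro.from_rotvec((R.inv()*R1).as_rotvec()*(i+1)/n)
        s=np.round(Q.inv().apply(tp-P)/.3,3); w=np.round((Q.inv()*tR).as_rotvec()/2,3)
        rows.append([s.tolist(),w.tolist(),clo]); P=P+Q.apply(s*.3); Q=Q*Ro.from_rotvec(w*2)
    if prn: print(n,"rows;",json.dumps([[[x+0 for x in a],[x+0 for x in b],c] for a,b,c in rows]),"-> ",P.round(4))
    return P,Q
def now():
    from bench import r
    s=r.sense(); return s["ee_pos"],Ro.from_euler('xyz',s["tcp_rot"],degrees=True)
E
python3 - <<'E'
from plan import *
p,R=now()
plan(p,R,[.44,-.09,.2],lean_R(3.7,30))
E
```

```text
13 rows; [[[0.096, -0.103, 0.001], [-0.003, 0.02, 0.012], 0], [[0.093, -0.105, 0.005], [-0.004, 0.02, 0.012], 0], [[0.091, -0.108, 0.007], [-0.003, 0.02, 0.012], 0], [[0.087, -0.109, 0.01], [-0.003, 0.02, 0.012], 0], [[0.085, -0.112, 0.014], [-0.003, 0.02, 0.012], 0], [[0.081, -0.114, 0.015], [-0.004, 0.02, 0.012], 0], [[0.078, -0.116, 0.018], [-0.003, 0.02, 0.012], 0], [[0.074, -0.118, 0.02], [-0.003, 0.02, 0.012], 0], [[0.07, -0.119, 0.023], [-0.003, 0.02, 0.012], 0], [[0.067, -0.122, 0.024], [-0.004, 0.02, 0.012], 0], [[0.063, -0.123, 0.026], [-0.003, 0.02, 0.012], 0], [[0.058, -0.125, 0.028], [-0.003, 0.02, 0.012], 0], [[0.055, -0.126, 0.029], [-0.004, 0.02, 0.012], 0]] ->  [ 0.44   -0.0901  0.2001]
```

Request:
carry_out(
  series=[
    [[0.096, -0.103, 0.001], [-0.003, 0.02, 0.012], 1],
    [[0.093, -0.105, 0.005], [-0.004, 0.02, 0.012], 1],
    [[0.091, -0.108, 0.007], [-0.003, 0.02, 0.012], 1],
    [[0.087, -0.109, 0.01], [-0.003, 0.02, 0.012], 1],
    [[0.085, -0.112, 0.014], [-0.003, 0.02, 0.012], 1],
    [[0.081, -0.114, 0.015], [-0.004, 0.02, 0.012], 1],
    [[0.078, -0.116, 0.018], [-0.003, 0.02, 0.012], 1],
    [[0.074, -0.118, 0.02], [-0.003, 0.02, 0.012], 1],
    [[0.07, -0.119, 0.023], [-0.003, 0.02, 0.012], 1],
    [[0.067, -0.122, 0.024], [-0.004, 0.02, 0.012], 1],
    [[0.063, -0.123, 0.026], [-0.003, 0.02, 0.012], 1],
    [[0.058, -0.125, 0.028], [-0.003, 0.02, 0.012], 1],
  ],
)

```text
t: 1.35
ee_pos: [0.425, -0.1284, 0.2005]
tcp_rot: [179.6, -27.9, 5.1]
force: [0.7, -0.2, -0.3]
finger_gap: 0.0019
```

```bash
cat > wr.py <<'E'
from h import *
from plan import *
from bench import r
def wrist(name,view=None):
    p,R=now(); f=r.grab_frame("wrist"); M=f["mount"]; Rw=R.as_matrix()
    A=Rw@M[:3,:3]; c=Rw@M[:3,3]+p
    f["R"]=A.T; f["t"]=-A.T@c
    np.savez(name+".npz",**f); cv2.imwrite(f"pics/{name}.png",f["img"][:,:,::-1]); return f
E
python3 - <<'E'
from wr import *
f=wrist("w1"); s=r.sense(); print(s["t"],s["ee_pos"],s["tcp_rot"],s["qpos"].round(1),s["force"],s["finger_gap"])
E
```

```text
1.4 [ 0.42518101 -0.12305601  0.19911149] [179.86123305 -27.90469315   5.36405663] [-44.9 -35.4 136.   23.8  62.8  31.9] [-1.00139338 -0.24320112 -2.14191713] 0.0006890090797546548
```

View pics/w1.png

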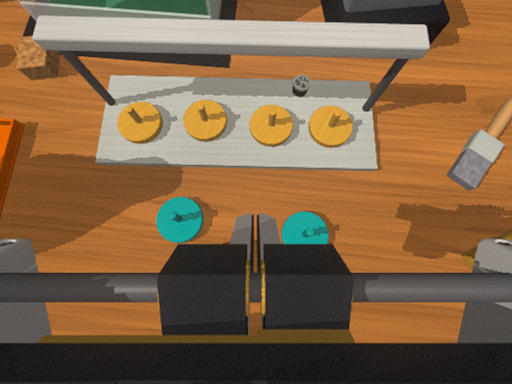

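The wrist view shows the holders at (139,121), (205,119), (271,125) and (330,126), with the bar above and behind them and the loupe at (301,83). I use it as the second view.

Run:
```python
from h import *
f=ld("w1.npz"); g=ld("top0.npz"); hsv=cv2.cvtColor(f["img"],cv2.COLOR_RGB2HSV); P=cloud(f)
m=cv2.inRange(hsv,(13,120,90),(30,255,255)); m[140:]=0 if False else m[140:]
tops=[[284.8,163.6],[319.9,159],[356.3,158.1],[388.6,155.2]]
for c,t in zip([[139,121],[205,119],[271,125],[330,126]],tops):
    mm=np.zeros_like(m); cv2.ellipse(mm,(c[0],c[1]),(26,24),0,0,360,255,-1); q=m&mm
    k,l,s,_=cv2.connectedComponentsWithStats(q); i=1+np.argmax(s[1:,4]); q=(l==i).astype(np.uint8)
    # depth-based: base top points
    X=P[q>0]; b=X[abs(X[:,2]-np.median(X[:,2]))<.003]; pt=X[X[:,2]>.05]
    qb=((q>0)&(P[...,2]<.032)).astype(np.uint8); qb=cv2.morphologyEx(qb,cv2.MORPH_CLOSE,np.ones((9,9),np.uint8))
    cs=max(cv2.findContours(qb,0,1)[0],key=cv2.contourArea); e=cv2.fitEllipse(cv2.convexHull(cs))
    # triangulate
    o1,d1=ray(f,*e[0]);o2,d2=ray(g,*t); d1/=np.linalg.norm(d1);d2/=np.linalg.norm(d2)
    A=np.stack([d1,-d2],1); ab=np.linalg.lstsq(A,o2-o1,rcond=None)[0]
    print(np.round(e[0],1),np.round(e[1],1),"w:",plane(f,*e[0],.025).round(4),"top:",plane(g,*t,.025)[:2].round(4),"tri:",((o1+ab[0]*d1+o2+ab[1]*d2)/2).round(4),"basez",np.median(b[:,2]).round(4),"posttop",pt.mean(0).round(4),X[:,2].max().round(4))
# turquoise / bar near edge not needed
m=(abs(P[...,2]-.147)<.013)&(P[...,0]>.55)&(P[...,0]<.72)&(P[...,1]>-.3)&(P[...,1]<.12)
X=P[m]; 
for y in (.05,-.05,-.15,-.23): 
    q=X[abs(X[:,1]-y)<.01]; print(y,q.min(0).round(4))
```

```text
[139.5 122.1] [40.9 44.8] w: [0.5855 0.0574 0.025 ] top: [0.5872 0.0584] tri: [0.5871 0.0585 0.0225] basez 0.0254 posttop [0.5684 0.0404 0.0892] 0.3918
[204.8 119.9] [41.  43.1] w: [ 0.5978 -0.039   0.025 ] top: [ 0.5988 -0.0388] tri: [ 0.5987 -0.0388  0.0236] basez 0.0254 posttop [ 0.5734 -0.0499  0.0998] 0.3918
[270.9 124.9] [41.2 42.8] w: [ 0.5986 -0.1382  0.025 ] top: [ 0.6    -0.1391] tri: [ 0.5999 -0.1389  0.0232] basez 0.0254 posttop [ 0.5823 -0.1369  0.0856] 0.3918
[330.1 126. ] [41.1 43.7] w: [ 0.6047 -0.2266  0.025 ] top: [ 0.6068 -0.2278] tri: [ 0.6072 -0.2284  0.0208] basez 0.0255 posttop [ 0.5656 -0.2073  0.1225] 0.3918
0.05 [0.6084 0.04   0.1396]
-0.05 [ 0.6146 -0.06    0.1378]
-0.15 [ 0.6209 -0.1599  0.1378]
-0.23 [ 0.6261 -0.2399  0.1382]
```

Run:
```python
from plan import *
p,R=now()
P,Q=plan(p,R,[.565,-.230,.075],lean_R(3.7,30),clo=1)
plan(P,Q,[.584,-.229,.038],lean_R(3.7,30),clo=1,n=3)
```

```text
5 rows; [[[0.037, 0.079, 0.114], [-0.001, 0.004, 0.003], 1], [[0.037, 0.079, 0.114], [-0.001, 0.003, 0.002], 1], [[0.037, 0.079, 0.114], [-0.001, 0.004, 0.003], 1], [[0.036, 0.078, 0.115], [-0.002, 0.004, 0.002], 1], [[0.036, 0.078, 0.116], [-0.001, 0.003, 0.003], 1]] ->  [ 0.5652 -0.2301  0.0749]
3 rows; [[[-0.002, 0.0, 0.046], [0.0, 0.0, 0.0], 1], [[-0.003, 0.0, 0.046], [0.0, 0.0, 0.0], 1], [[-0.002, 0.0, 0.046], [0.0, 0.0, 0.0], 1]] ->  [ 0.584  -0.2289  0.038 ]
```

Request:
carry_out(
  series=[
    [[0.037, 0.079, 0.114], [-0.001, 0.004, 0.003], 1],
    [[0.037, 0.079, 0.114], [-0.001, 0.003, 0.002], 1],
    [[0.037, 0.079, 0.114], [-0.001, 0.004, 0.003], 1],
    [[0.036, 0.078, 0.115], [-0.002, 0.004, 0.002], 1],
    [[0.036, 0.078, 0.116], [-0.001, 0.003, 0.003], 1],
    [[0, 0, 0], [0, 0, 0], 1],
    [[0, 0, 0], [0, 0, 0], 1],
  ],
)

```text
t: 2.1
ee_pos: [0.5635, -0.2376, 0.075]
tcp_rot: [179.9, -29.7, 3.5]
force: [-0.1, -0.5, 1.1]
finger_gap: 0.0005
```

Run:
```python
from plan import *
p,R=now(); print(p,R.as_euler('xyz',degrees=True))
P,Q=plan(p,R,[.584,-.229,.038],lean_R(3.7,30),clo=1,n=3)
from bench import r; print(r.sense()["force"],r.sense()["qpos"].round(1))
```

```text
[ 0.56347968 -0.2375552   0.07502742] [179.8621508  -29.70061386   3.51969453]
3 rows; [[[0.0, -0.008, 0.047], [0.001, 0.001, 0.0], 1], [[0.0, -0.008, 0.048], [0.0, 0.001, -0.001], 1], [[-0.001, -0.008, 0.047], [0.001, 0.001, 0.0], 1]] ->  [ 0.5839 -0.2291  0.0379]
[-0.07506941 -0.45818642  1.11989451] [-43.3   5.9 118.1  34.2  39.8  19.7]
```

Request:
carry_out(
  series=[
    [[0.0, -0.008, 0.047], [0.001, 0.001, 0], 1],
    [[0.0, -0.008, 0.048], [0, 0.001, 0], 1],
    [[0.0, -0.008, 0.047], [0.001, 0.001, 0], 1],
    [[0, 0, 0], [0, 0, 0], 1],
    [[0, 0, 0], [0, 0, 0], 1],
  ],
)

```text
t: 2.6
ee_pos: [0.5851, -0.2298, 0.0418]
tcp_rot: [179.8, -30.3, 3.7]
force: [-0.3, -0.6, 0.2]
finger_gap: 0.0004
```

Run:
```python
from wr import *
s=r.sense(); print(s["ee_pos"],s["force"],s["wrist_torque"])
f=wrist("w2")
```

```text
[ 0.58510096 -0.22979285  0.04184864] [-0.26479742 -0.57143096  0.1767359 ] [ 0.03253966  0.26419502 -0.0054985 ]
```

View pics/w2.png

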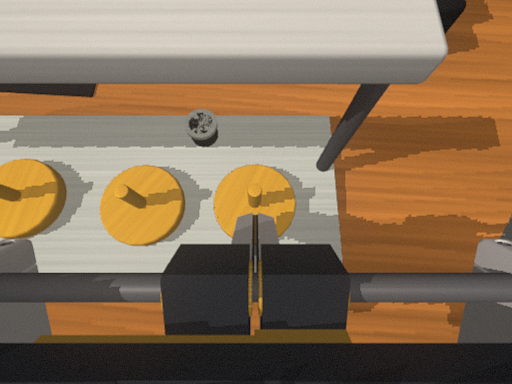

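Request:
carry_out(
  series=[
    [[-0.0035, 0, 0.006], [0, 0, 0], 1],
    [[-0.0035, 0, 0.006], [0, 0, 0], 1],
    [[-0.0035, 0, 0.006], [0, 0, 0], 1],
    [[-0.0035, 0, 0.006], [0, 0, 0], 1],
    [[0, 0, 0], [0, 0, 0], 1],
    [[0, 0, 0], [0, 0, 0], 1],
  ],
)

```text
t: 3.25
ee_pos: [0.5848, -0.2296, 0.0311]
tcp_rot: [179.9, -30.2, 3.6]
force: [0.6, 0.6, 0.3]
finger_gap: 0.0004
```

Request:
carry_out(
  series=[
    [[-0.0035, 0, 0.006], [0, 0, 0], 1],
    [[0, 0, 0], [0, 0, 0], 1],
  ],
)

```text
t: 3.45
ee_pos: [0.5851, -0.2299, 0.0294]
tcp_rot: [179.9, -30.2, 3.6]
force: [0.4, -0.5, 1.7]
finger_gap: 0.0006
```

Request:
carry_out(
  series=[
    [[-0.0035, 0, 0.006], [0, 0, 0], 1],
    [[0, 0, 0], [0, 0, 0], 1],
  ],
)

```text
t: 3.65
ee_pos: [0.5862, -0.2308, 0.0288]
tcp_rot: [179.8, -30.3, 3.6]
force: [0.0, 0.7, 5.6]
finger_gap: 0.0007
```

Request:
carry_out(
  series=[
    [[-0.0035, 0, 0.006], [0, 0, 0], 1],
    [[0, 0, 0], [0, 0, 0], 1],
  ],
)

```text
t: 3.85
ee_pos: [0.5875, -0.2318, 0.0284]
tcp_rot: [179.7, -30.5, 3.6]
force: [-0.3, 0.0, 9.8]
finger_gap: 0.0005
```

Run:
```python
from wr import *
f=wrist("w3")
a=np.hstack([ld(n+".npz")["img"][150:260,180:340] for n in("w2","w3")])
cv2.imwrite("pics/w23.png",cv2.resize(a,None,fx=2.4,fy=2.4)[:,:,::-1])
p,R=now(); print(p)
```

```text
[ 0.58750313 -0.23180389  0.02840598]
```

View pics/w23.png

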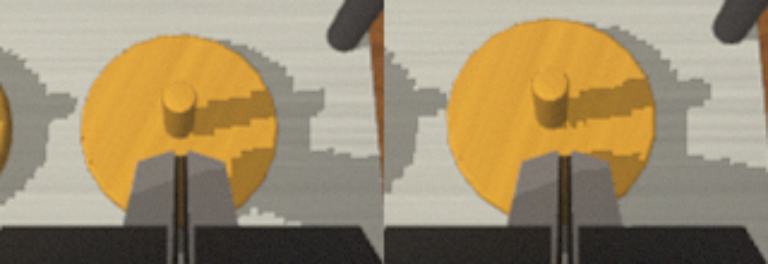

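H4 does not give: the force rose to 9.8 N with about 1 mm of sink, and the picture shows it level. It is steady. Next is H3.

Request:
carry_out(
  series=[
    [[0, 0, -0.06], [0, 0, 0], 1],
    [[0, 0, -0.07], [0, 0, 0], 1],
    [[-0.01, -0.1, 0], [0, 0, 0], 1],
    [[0, -0.11, 0], [0, 0, 0], 1],
    [[0, -0.1, 0], [0, 0, 0], 1],
    [[0, 0, 0], [0, 0, 0], 1],
    [[0, 0, 0], [0, 0, 0], 1],
    [[0, 0, 0], [0, 0, 0], 1],
  ],
)

```text
t: 4.7
ee_pos: [0.5574, -0.1392, 0.0575]
tcp_rot: [179.9, -30.2, 3.6]
force: [-0.3, -0.5, 0.9]
finger_gap: 0.0004
```

Run:
```python
from plan import *
p,R=now(); print(p,R.as_euler('xyz',degrees=True))
P,Q=plan(p,R,[.578,-.140,.036],lean_R(3.7,30),clo=1,n=2)
from bench import r; print(r.sense()["force"])
```

```text
[ 0.55743709 -0.13920461  0.05754015] [179.8794452  -30.21620479   3.56328978]
2 rows; [[[0.011, 0.003, 0.048], [0.001, -0.001, -0.001], 1], [[0.012, 0.004, 0.048], [0.001, -0.001, 0.0], 1]] ->  [ 0.578  -0.1401  0.0361]
[-0.29341133 -0.540973    0.87122418]
```

Request:
carry_out(
  series=[
    [[0.011, 0.003, 0.048], [0, 0, 0], 1],
    [[0.012, 0.004, 0.048], [0, 0, 0], 1],
    [[0, 0, 0], [0, 0, 0], 1],
    [[0, 0, 0], [0, 0, 0], 1],
    [[0, 0, 0], [0, 0, 0], 1],
  ],
)

```text
t: 5.2
ee_pos: [0.5775, -0.1397, 0.0362]
tcp_rot: [179.9, -30.2, 3.6]
force: [-1.0, 1.2, 0.0]
finger_gap: 0.0006
```

Request:
carry_out(
  series=[
    [[-0.0035, 0, 0.006], [0, 0, 0], 1],
    [[-0.0035, 0, 0.006], [0, 0, 0], 1],
    [[-0.0035, 0, 0.006], [0, 0, 0], 1],
    [[0, 0, 0], [0, 0, 0], 1],
    [[0, 0, 0], [0, 0, 0], 1],
  ],
)

```text
t: 5.7
ee_pos: [0.5776, -0.1391, 0.0296]
tcp_rot: [179.9, -30.2, 3.6]
force: [-0.1, -1.2, 0.4]
finger_gap: 0.0006
```

Request:
carry_out(
  series=[
    [[-0.0035, 0, 0.006], [0, 0, 0], 1],
    [[0, 0, 0], [0, 0, 0], 1],
    [[0, 0, 0], [0, 0, 0], 1],
  ],
)

```text
t: 6.0
ee_pos: [0.5787, -0.1398, 0.0288]
tcp_rot: [179.8, -30.3, 3.6]
force: [0.2, -0.1, 5.2]
finger_gap: 0.0002
```

Request:
carry_out(
  series=[
    [[-0.0035, 0, 0.006], [0, 0, 0], 1],
    [[0, 0, 0], [0, 0, 0], 1],
  ],
)

```text
t: 6.2
ee_pos: [0.5802, -0.1407, 0.0282]
tcp_rot: [179.7, -30.5, 3.6]
force: [1.3, 2.1, 9.8]
finger_gap: 0.0004
```

Run:
```python
from wr import *
f=wrist("w4")
a=f["img"][150:260,180:340]
cv2.imwrite("pics/w4c.png",cv2.resize(a,None,fx=2.4,fy=2.4)[:,:,::-1])
```

```text
(no output)
```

View pics/w4c.png

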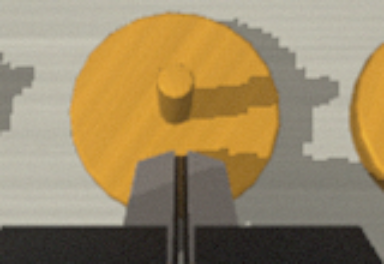

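Request:
carry_out(
  series=[
    [[0, 0, -0.06], [0, 0, 0], 1],
    [[0, 0, -0.07], [0, 0, 0], 1],
    [[-0.0, -0.11, 0], [0, 0, 0], 1],
    [[0, -0.115, 0], [0, 0, 0], 1],
    [[0, -0.11, 0], [0, 0, 0], 1],
    [[0, 0, 0], [0, 0, 0], 1],
    [[0, 0, 0], [0, 0, 0], 1],
    [[0, 0, 0], [0, 0, 0], 1],
  ],
)

```text
t: 7.05
ee_pos: [0.552, -0.0408, 0.059]
tcp_rot: [179.9, -30.2, 3.5]
force: [-0.2, -0.3, 0.0]
finger_gap: 0.0003
```

Run:
```python
from plan import *
p,R=now(); print(p,R.as_euler('xyz',degrees=True))
P,Q=plan(p,R,[.577,-.0404,.036],lean_R(3.7,30),clo=1,n=2)
from bench import r; print(r.sense()["force"])
```

```text
[ 0.55196372 -0.04078371  0.05900775] [179.90875412 -30.18839236   3.54482244]
2 rows; [[[0.017, 0.002, 0.054], [0.001, -0.001, -0.001], 1], [[0.017, 0.002, 0.054], [0.0, -0.001, 0.0], 1]] ->  [ 0.5771 -0.0404  0.0361]
[-0.15390857 -0.27121605  0.04108679]
```

H3 is also steady: 9.8 N with no sink, and level in the picture. Next is H2.

Request:
carry_out(
  series=[
    [[0.017, 0.002, 0.054], [0, 0, 0], 1],
    [[0.017, 0.002, 0.054], [0, 0, 0], 1],
    [[0, 0, 0], [0, 0, 0], 1],
    [[-0.0035, 0, 0.006], [0, 0, 0], 1],
    [[-0.0035, 0, 0.006], [0, 0, 0], 1],
    [[-0.0035, 0, 0.006], [0, 0, 0], 1],
    [[0, 0, 0], [0, 0, 0], 1],
    [[0, 0, 0], [0, 0, 0], 1],
  ],
)

```text
t: 7.85
ee_pos: [0.5768, -0.0396, 0.03]
tcp_rot: [179.9, -30.2, 3.6]
force: [0.3, -0.7, 0.5]
finger_gap: 0.0003
```

Request:
carry_out(
  series=[
    [[-0.0035, 0, 0.006], [0, 0, 0], 1],
    [[0, 0, 0], [0, 0, 0], 1],
    [[0, 0, 0], [0, 0, 0], 1],
  ],
)

```text
t: 8.15
ee_pos: [0.5769, -0.0396, 0.0277]
tcp_rot: [179.9, -30.2, 3.6]
force: [-0.8, 0.5, 0.3]
finger_gap: 0.0002
```

Request:
carry_out(
  series=[
    [[-0.0035, 0, 0.006], [0, 0, 0], 1],
    [[0, 0, 0], [0, 0, 0], 1],
  ],
)

```text
t: 8.35
ee_pos: [0.5771, -0.0397, 0.0258]
tcp_rot: [179.9, -30.2, 3.6]
force: [-0.7, 0.1, 1.8]
finger_gap: 0.0005
```

Run:
```python
from wr import *
f=wrist("w5")
a=f["img"][150:260,180:340]
cv2.imwrite("pics/w5c.png",cv2.resize(a,None,fx=2.4,fy=2.4)[:,:,::-1])
```

```text
(no output)
```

View pics/w5c.png

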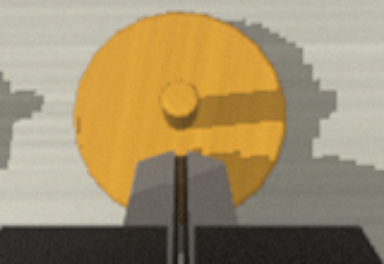

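H2 rocks: the tip sank about 3 mm at no more than 1.8 N, and the post top now leans towards the fingers in the picture. I hold it a moment, then test H1.

Request:
carry_out(
  series=[
    [[-0.0015, 0, 0.003], [0, 0, 0], 1],
    [[0, 0, 0], [0, 0, 0], 1],
    [[0, 0, 0], [0, 0, 0], 1],
  ],
)

```text
t: 8.7
ee_pos: [0.5774, -0.0398, 0.0253]
tcp_rot: [179.9, -30.2, 3.6]
force: [-3.7, -0.4, 6.7]
finger_gap: 0.0003
```

Request:
carry_out(
  series=[
    [[0, 0, -0.04], [0, 0, 0], 1],
    [[0, 0, -0.08], [0, 0, 0], 1],
    [[-0.02, -0.11, 0], [0, 0, 0], 1],
    [[-0.02, -0.11, 0], [0, 0, 0], 1],
    [[0, -0.11, 0], [0, 0, 0], 1],
    [[0, 0, 0], [0, 0, 0], 1],
    [[0, 0, 0], [0, 0, 0], 1],
    [[0, 0, 0], [0, 0, 0], 1],
  ],
)

```text
t: 9.5
ee_pos: [0.5426, 0.0568, 0.0497]
tcp_rot: [179.9, -30.2, 3.5]
force: [0.4, -0.4, 0.2]
finger_gap: 0.0005
```

Run:
```python
from plan import *
p,R=now(); print(p,R.as_euler('xyz',degrees=True))
P,Q=plan(p,R,[.565,.0565,.036],lean_R(3.7,30),clo=1,n=2)
```

```text
[0.54264171 0.05677891 0.0497082 ] [179.91939839 -30.19155341   3.54088437]
2 rows; [[[0.021, 0.003, 0.038], [0.001, -0.001, -0.001], 1], [[0.02, 0.003, 0.039], [0.0, -0.001, 0.0], 1]] ->  [0.5649 0.0564 0.0359]
```

Request:
carry_out(
  series=[
    [[0.021, 0.003, 0.038], [0, 0, 0], 1],
    [[0.02, 0.003, 0.039], [0, 0, 0], 1],
    [[0, 0, 0], [0, 0, 0], 1],
    [[-0.0035, 0, 0.006], [0, 0, 0], 1],
    [[-0.0035, 0, 0.006], [0, 0, 0], 1],
    [[-0.0035, 0, 0.006], [0, 0, 0], 1],
    [[0, 0, 0], [0, 0, 0], 1],
    [[0, 0, 0], [0, 0, 0], 1],
  ],
)

```text
t: 10.3
ee_pos: [0.5646, 0.057, 0.0297]
tcp_rot: [179.9, -30.2, 3.6]
force: [0.2, -0.0, 0.5]
finger_gap: 0.0002
```

Request:
carry_out(
  series=[
    [[-0.0035, 0, 0.006], [0, 0, 0], 1],
    [[0, 0, 0], [0, 0, 0], 1],
    [[0, 0, 0], [0, 0, 0], 1],
  ],
)

```text
t: 10.6
ee_pos: [0.566, 0.0568, 0.0288]
tcp_rot: [179.9, -30.4, 3.6]
force: [-0.3, -0.4, 4.4]
finger_gap: 0.0004
```

Request:
carry_out(
  series=[
    [[-0.0035, 0, 0.006], [0, 0, 0], 1],
    [[0, 0, 0], [0, 0, 0], 1],
  ],
)

```text
t: 10.8
ee_pos: [0.5679, 0.0564, 0.0284]
tcp_rot: [179.8, -30.6, 3.6]
force: [1.1, 0.1, 9.7]
finger_gap: 0.0006
```

Run:
```python
from wr import *
f=wrist("w6")
a=f["img"][150:260,180:340]
cv2.imwrite("pics/w6c.png",cv2.resize(a,None,fx=2.4,fy=2.4)[:,:,::-1])
```

```text
(no output)
```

View pics/w6c.png

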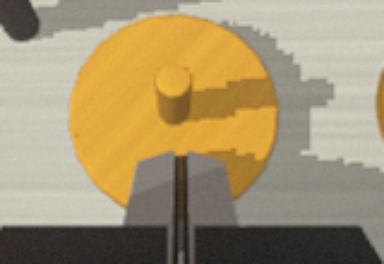

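H1 is steady too: 9.7 N with no sink. Only H2 rocks. I back off, open partway and look at H2 again before grasping.

Request:
carry_out(
  series=[
    [[0, 0, -0.08], [0, 0, 0], 0.4],
    [[0, 0, -0.15], [0, 0, 0], 0.4],
    [[0.0, 0.11, 0], [0, 0, 0], 0.4],
    [[0, 0.11, 0], [0, 0, 0], 0.4],
    [[0, 0.11, 0], [0, 0, 0], 0.4],
    [[0, 0, 0], [0, 0, 0], 0.4],
    [[0, 0, 0], [0, 0, 0], 0.4],
    [[0, 0, 0], [0, 0, 0], 0.4],
  ],
)

```text
t: 11.65
ee_pos: [0.5355, -0.0427, 0.0844]
tcp_rot: [180.0, -30.1, 3.6]
force: [0.4, 0.1, -0.0]
finger_gap: 0.0558
```

Run:
```python
from wr import *
f=wrist("w7"); p,R=now(); print(p,R.as_euler('xyz',degrees=True),r.sense()["finger_gap"])
hsv=cv2.cvtColor(f["img"],cv2.COLOR_RGB2HSV); P=cloud(f)
for z0,z1 in ((.02,.03),(.05,.064)):
    m=(cv2.inRange(hsv,(13,110,70),(30,255,255))>0)&(P[...,2]>z0)&(P[...,2]<z1)&(abs(P[...,1]+.039)<.045)&(abs(P[...,0]-.6)<.045)
    X=P[m]; print(len(X),X.mean(0).round(4),np.median(X,0).round(4),((X.max(0)+X.min(0))/2).round(4))
for a in [(.5985,-.039,.058),(.5985,-.039,.025)]: print(proj(f,a))
plan(p,R,[.5765,-.0404,.086],lean_R(3.7,30),clo=.4)
```

```text
[ 0.53557551 -0.04254477  0.08445165] [179.97575678 -30.10289171   3.65188475] 0.055858994419049374
2995 [ 0.5977 -0.038   0.0254] [ 0.5963 -0.0383  0.0255] [ 0.5999 -0.0374  0.0249]
123 [ 0.5989 -0.0377  0.057 ] [ 0.5986 -0.0378  0.0579] [ 0.5996 -0.0377  0.0551]
[255.49695293 159.00520485]
[255.40965886 172.22751149]
1 rows; [[[0.121, 0.002, 0.064], [0.0, -0.001, 0.0], 0.4]] ->  [ 0.5766 -0.0405  0.086 ]
```

View pics/w7.png

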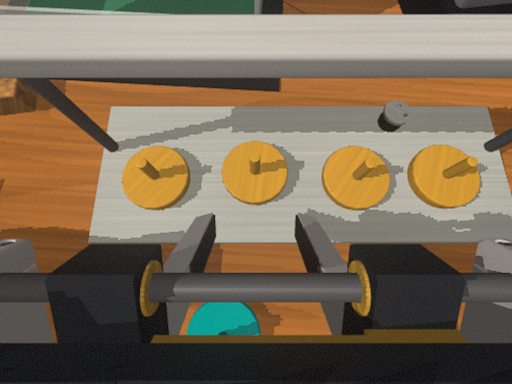

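H2 is upright again with its post top at (255,160), centred between the open fingers. The turquoise disc at (224,330) is a look-alike, so I go for the brass one at (255,171).

Run:
```python
from wr import *
a=ld("w7.npz")["img"][120:240,190:330]; cv2.imwrite("pics/w7c.png",cv2.resize(a,None,fx=4,fy=4)[:,:,::-1])
p,R=now()
P,Q=plan(p,R,[.577,-.0395,.086],lean_R(3.7,30),clo=.4,n=1)
plan(P,Q,[.607,-.0375,.034],lean_R(3.7,30),clo=.4,n=4)
```

```text
1 rows; [[[0.122, -0.001, 0.065], [0.0, -0.001, 0.0], 0.4]] ->  [ 0.5769 -0.0396  0.0859]
4 rows; [[[0.0, 0.0, 0.05], [0.0, 0.0, 0.0], 0.4], [[0.0, 0.0, 0.05], [0.0, 0.0, 0.0], 0.4], [[0.0, -0.001, 0.05], [0.0, 0.0, 0.0], 0.4], [[0.001, 0.0, 0.05], [0.0, 0.0, 0.0], 0.4]] ->  [ 0.6071 -0.0374  0.0341]
```

View pics/w7c.png

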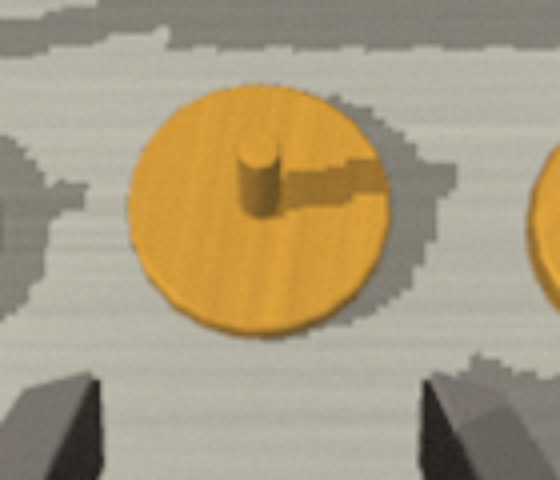

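The crop shows the brass base and post, level and midway between the finger tips. I approach.

Request:
carry_out(
  series=[
    [[0.122, -0.001, 0.065], [0, 0, 0], 0.4],
    [[0, 0, 0], [0, 0, 0], 0.4],
    [[0, 0, 0.05], [0, 0, 0], 0.4],
    [[0, 0, 0.05], [0, 0, 0], 0.4],
    [[0, -0.001, 0.05], [0, 0, 0], 0.4],
    [[0.001, 0, 0.05], [0, 0, 0], 0.4],
    [[0, 0, 0], [0, 0, 0], 0.4],
    [[0, 0, 0], [0, 0, 0], 0.4],
    [[0, 0, 0], [0, 0, 0], 0.4],
  ],
)

```text
t: 12.6
ee_pos: [0.6078, -0.0385, 0.0357]
tcp_rot: [179.9, -30.2, 3.6]
force: [-1.2, 0.5, 0.8]
finger_gap: 0.0564
```

Run:
```python
from wr import *
f=wrist("w8")
a=f["img"][130:260,160:350]
cv2.imwrite("pics/w8c.png",cv2.resize(a,None,fx=3,fy=3)[:,:,::-1])
```

```text
(no output)
```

View pics/w8c.png

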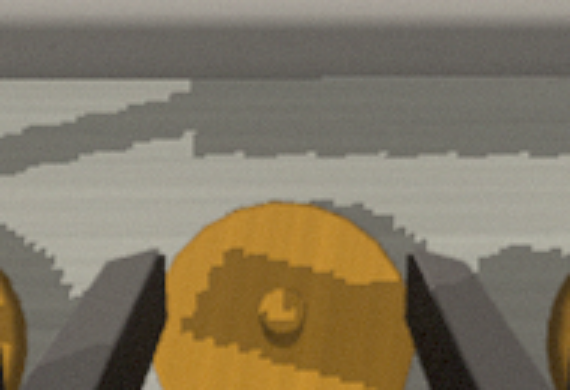

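Request:
carry_out(
  series=[
    [[0, 0, 0], [0, 0, 0], 1],
    [[0, 0, 0], [0, 0, 0], 1],
    [[0, 0, 0], [0, 0, 0], 1],
    [[0, 0, 0], [0, 0, 0], 1],
    [[0, 0, 0], [0, 0, 0], 1],
    [[0, 0, 0], [0, 0, 0], 1],
    [[0, 0, 0], [0, 0, 0], 1],
    [[0, 0, 0], [0, 0, 0], 1],
  ],
  grip_force=25,
)

```text
t: 13.45
ee_pos: [0.6079, -0.0389, 0.035]
tcp_rot: [179.9, -30.2, 3.6]
force: [-1.4, 1.3, 1.1]
finger_gap: 0.0092
```

Request:
carry_out(
  series=[
    [[0.01, 0, -0.0173], [0, 0, 0], 1],
    [[0.0167, 0, -0.029], [0, 0, 0], 1],
    [[0, 0, 0], [0, 0, 0], 1],
    [[0, 0, 0], [0, 0, 0], 1],
  ],
)

```text
t: 13.85
ee_pos: [0.6081, -0.0389, 0.0517]
tcp_rot: [179.9, -30.2, 3.6]
force: [-0.1, -0.1, -2.2]
finger_gap: 0.0095
```

Run:
```python
from wr import *
f=wrist("w9")
cv2.imwrite("pics/w9.png",f["img"][:,:,::-1])
s=r.sense(); print(s["ee_pos"],s["force"],s["finger_gap"])
```

```text
[ 0.60777648 -0.03885372  0.05122086] [-0.54325606 -0.20651271 -1.58755972] 0.00951856269618808
```

View pics/w9.png

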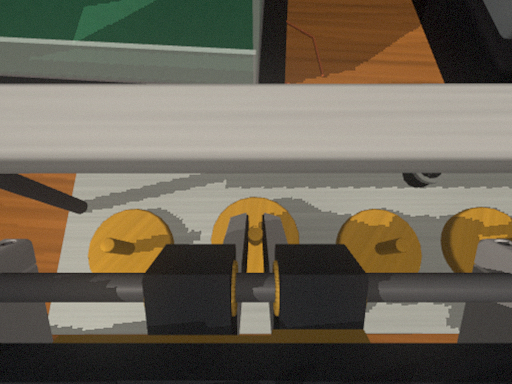

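Run:
```python
from wr import *
f=ld("top0.npz"); hsv=cv2.cvtColor(f["img"],cv2.COLOR_RGB2HSV); P=cloud(f)
m=(cv2.inRange(hsv,(4,200,100),(14,255,255)))
m[:165]=0;m[256:]=0;m[:,:175]=0;m[:,226:]=0
k,l,s,_=cv2.connectedComponentsWithStats(m); i=1+np.argmax(s[1:,4]); m=(l==i).astype(np.uint8); print(s[i])
cs=max(cv2.findContours(m,0,1)[0],key=cv2.contourArea); R_=cv2.minAreaRect(cs); print(R_)
b=np.array([plane(f,*p,.02) for p in cv2.boxPoints(R_)]); print(b[:,:2].round(3).tolist(),b.mean(0))
p,R=now(); L=lean_R(3.7,30)
P1,Q=plan(p,R,[.50,-.046,.07],L,clo=1)
P1,Q=plan(P1,Q,[.48,-.046,.13],L,clo=1)
P1,Q=plan(P1,Q,[.475,.295,.13],L,clo=1)
```

```text
[ 179  169   43   84 3072]
((200.1119842529297, 210.6446075439453), (81.92546081542969, 38.84347915649414), 86.76029968261719)
[[0.571, 0.356], [0.576, 0.247], [0.348, 0.236], [0.343, 0.344]] [0.45951685 0.29570956 0.02      ]
3 rows; [[[-0.093, 0.001, -0.078], [0.0, -0.001, 0.0], 1], [[-0.094, 0.0, -0.079], [0.001, 0.0, -0.001], 1], [[-0.093, 0.0, -0.078], [0.0, -0.001, 0.0], 1]] ->  [ 0.5    -0.0459  0.0701]
2 rows; [[[0.021, -0.002, -0.103], [0.0, 0.0, 0.0], 1], [[0.021, -0.002, -0.103], [0.0, 0.0, 0.0], 1]] ->  [ 0.48   -0.046   0.1299]
8 rows; [[[0.006, -0.142, 0.003], [0.0, 0.0, 0.0], 1], [[0.006, -0.142, 0.004], [0.0, 0.0, 0.0], 1], [[0.007, -0.142, 0.003], [0.0, 0.0, 0.0], 1], [[0.006, -0.142, 0.004], [0.0, 0.0, 0.0], 1], [[0.006, -0.142, 0.003], [0.0, 0.0, 0.0], 1], [[0.006, -0.141, 0.004], [0.0, 0.0, 0.0], 1], [[0.007, -0.142, 0.003], [0.0, 0.0, 0.0], 1], [[0.006, -0.142, 0.004], [0.0, 0.0, 0.0], 1]] ->  [0.4751 0.2949 0.1299]
```

Request:
carry_out(
  series=[
    [[-0.06, 0, -0.05], [0, 0, 0], 1],
    [[-0.09, 0, -0.076], [0, 0, 0], 1],
    [[-0.08, 0, -0.067], [0, 0, 0], 1],
    [[-0.05, 0, -0.042], [0, 0, 0], 1],
    [[0.01, 0, -0.08], [0, 0, 0], 1],
    [[0.022, -0.004, -0.08], [0, 0, 0], 1],
    [[0.01, 0, -0.046], [0, 0, 0], 1],
    [[0, 0, 0], [0, 0, 0], 1],
  ],
)

```text
t: 14.7
ee_pos: [0.4807, -0.0462, 0.1318]
tcp_rot: [179.7, -30.4, 3.7]
force: [-0.1, 0.4, -1.7]
finger_gap: 0.0094
```

Request:
carry_out(
  series=[
    [[0.003, -0.05, 0.002], [0, 0, 0], 1],
    [[0.004, -0.09, 0.003], [0, 0, 0], 1],
    [[0.006, -0.12, 0.003], [0, 0, 0], 1],
    [[0.006, -0.14, 0.003], [0, 0, 0], 1],
    [[0.006, -0.14, 0.003], [0, 0, 0], 1],
    [[0.006, -0.14, 0.003], [0, 0, 0], 1],
    [[0.006, -0.14, 0.003], [0, 0, 0], 1],
    [[0.006, -0.13, 0.003], [0, 0, 0], 1],
    [[0.004, -0.1, 0.003], [0, 0, 0], 1],
    [[0.003, -0.06, 0.002], [0, 0, 0], 1],
    [[0.001, -0.02, 0], [0, 0, 0], 1],
    [[0, 0, 0], [0, 0, 0], 1],
  ],
)

```text
t: 15.9
ee_pos: [0.4755, 0.2942, 0.1281]
tcp_rot: [179.9, -30.0, 3.7]
force: [-0.1, -0.3, -1.3]
finger_gap: 0.0098
```

Run:
```python
from wr import *
f=wrist("w10")
s=r.sense(); print(s["t"],s["ee_pos"],s["tcp_rot"],s["force"],s["finger_gap"],s["qpos"].round(1))
g=r.grab_frame("side"); np.savez("side1.npz",**g); cv2.imwrite("pics/side1.png",cv2.resize(g["img"][170:330,200:400],None,fx=3.5,fy=3.5)[:,:,::-1])
```

```text
15.95 [0.47562492 0.29350614 0.12831761] [179.87514329 -30.0616056    3.62487952] [-0.8081091  -0.55421496 -1.23489585] 0.009196482915541135 [ 25.6  -6.7 124.  -18.8  36.  124.6]
```

View pics/w10.png

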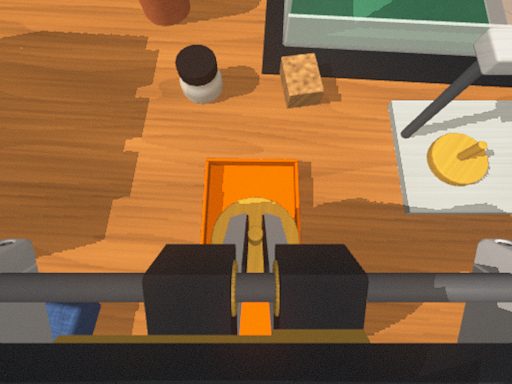

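View pics/side1.png

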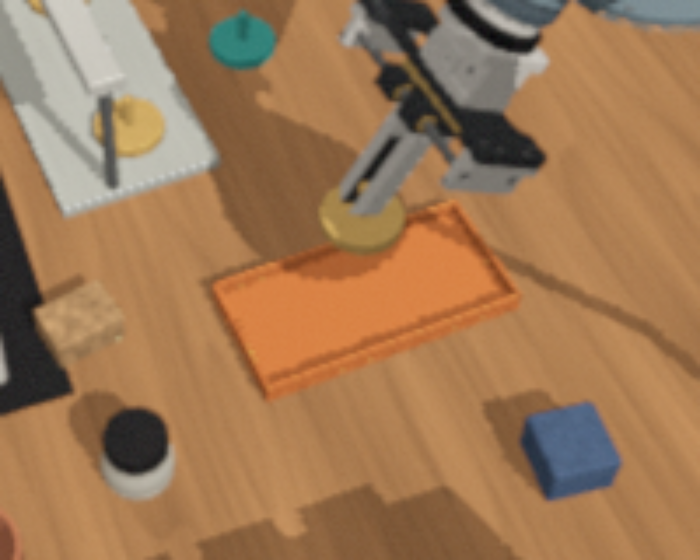

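The holder hangs upright over the tray, in both the wrist and side views. I lower it.

Request:
carry_out(
  series=[
    [[-0.03, -0.008, 0.05], [0, 0, 0], 1],
    [[-0.045, 0, 0.078], [0, 0, 0], 1],
    [[-0.04, 0, 0.07], [0, 0, 0], 1],
    [[-0.027, 0, 0.047], [0, 0, 0], 1],
    [[-0.02, 0, 0.035], [0, 0, 0], 1],
    [[0, 0, 0], [0, 0, 0], 1],
    [[0, 0, 0], [0, 0, 0], 1],
    [[0, 0, 0], [0, 0, 0], 1],
  ],
)

```text
t: 16.8
ee_pos: [0.4771, 0.2961, 0.0337]
tcp_rot: [180.0, -30.3, 3.5]
force: [0.6, -0.2, -2.6]
finger_gap: 0.0093
```

Request:
carry_out(
  series=[
    [[-0.0035, 0, 0.006], [0, 0, 0], 1],
    [[0, 0, 0], [0, 0, 0], 1],
    [[0, 0, 0], [0, 0, 0], 1],
  ],
)

```text
t: 17.1
ee_pos: [0.4764, 0.2963, 0.0307]
tcp_rot: [179.9, -30.2, 3.6]
force: [0.3, 0.9, -0.6]
finger_gap: 0.0093
```

Request:
carry_out(
  series=[
    [[-0.0035, 0, 0.006], [0, 0, 0], 1],
    [[0, 0, 0], [0, 0, 0], 1],
    [[0, 0, 0], [0, 0, 0], 1],
  ],
)

```text
t: 17.4
ee_pos: [0.4761, 0.2962, 0.0282]
tcp_rot: [179.9, -30.2, 3.6]
force: [0.1, -0.3, -1.4]
finger_gap: 0.0092
```

Request:
carry_out(
  series=[
    [[-0.002, 0, 0.003], [0, 0, 0], 1],
    [[0, 0, 0], [0, 0, 0], 1],
    [[0, 0, 0], [0, 0, 0], 1],
  ],
)

```text
t: 17.7
ee_pos: [0.4762, 0.2962, 0.0272]
tcp_rot: [179.9, -30.2, 3.6]
force: [-0.1, 0.3, -1.2]
finger_gap: 0.0096
```

Request:
carry_out(
  series=[
    [[-0.002, 0, 0.003], [0, 0, 0], 1],
    [[0, 0, 0], [0, 0, 0], 1],
    [[0, 0, 0], [0, 0, 0], 1],
  ],
)

```text
t: 18.0
ee_pos: [0.4767, 0.2965, 0.027]
tcp_rot: [179.9, -30.3, 3.6]
force: [-2.0, -1.2, 5.1]
finger_gap: 0.0094
```

Request:
carry_out(
  series=[
    [[-0.002, 0, 0.003], [0, 0, 0], 1],
    [[0, 0, 0], [0, 0, 0], 1],
    [[0, 0, 0], [0, 0, 0], 1],
  ],
)

```text
t: 18.3
ee_pos: [0.4773, 0.2967, 0.0268]
tcp_rot: [180.0, -30.3, 3.6]
force: [-4.4, -3.4, 10.3]
finger_gap: 0.0094
```

It is on the floor at z = 0.027, as predicted. I relieve the load and open slightly.

Request:
carry_out(
  series=[
    [[0.003, 0, -0.005], [0, 0, 0], 1],
    [[0, 0, 0], [0, 0, 0], 1],
    [[0, 0, 0], [0, 0, 0], 0.8],
    [[0, 0, 0], [0, 0, 0], 0.7],
    [[0, 0, 0], [0, 0, 0], 0.6],
    [[0, 0, 0], [0, 0, 0], 0.6],
    [[0, 0, 0], [0, 0, 0], 0.6],
  ],
)

```text
t: 19.0
ee_pos: [0.476, 0.2962, 0.0268]
tcp_rot: [179.9, -30.2, 3.6]
force: [0.1, 0.0, -0.5]
finger_gap: 0.0375
```

Request:
carry_out(
  series=[
    [[0, 0, -0.03], [0, 0, 0], 0.6],
    [[0, 0, -0.09], [0, 0, 0], 0.6],
    [[0, 0, -0.13], [0, 0, 0], 0.6],
    [[0, 0, -0.13], [0, 0, 0], 0.6],
    [[0, 0, 0], [0, 0, 0], 0.6],
    [[0, 0, 0], [0, 0, 0], 0.6],
    [[0, 0, 0], [0, 0, 0], 0.6],
  ],
)

```text
t: 19.7
ee_pos: [0.4184, 0.2923, 0.1241]
tcp_rot: [179.9, -30.1, 3.6]
force: [-0.0, 0.0, -0.0]
finger_gap: 0.0377
```

Run:
```python
from wr import *
s=r.sense(); print(s["t"],s["ee_pos"],s["force"],s["finger_gap"],s["qpos"].round(1))
f=wrist("w11")
g=r.grab_frame("top"); np.savez("top1.npz",**g); cv2.imwrite("pics/top1.png",g["img"][:,:,::-1])
s=ld("top0.npz")
f=r.grab_frame("side"); np.savez("side2.npz",**f); cv2.imwrite("pics/side2.png",cv2.resize(f["img"][130:300,150:360],None,fx=3.3,fy=3.3)[:,:,::-1])
```

```text
19.7 [0.41835064 0.29231857 0.12413898] [-0.03219598  0.0185328  -0.03847374] 0.03772841937000858 [ 29.2 -13.3 130.1 -21.   37.5 129.4]
```

View pics/w11.png

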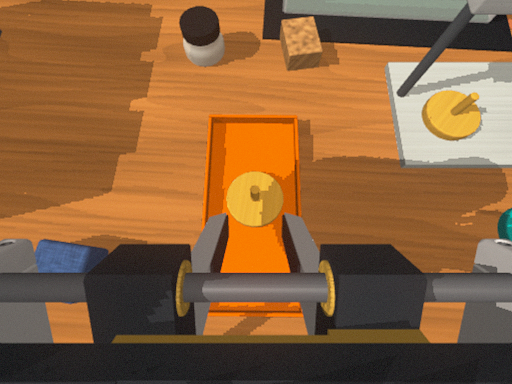

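View pics/side2.png

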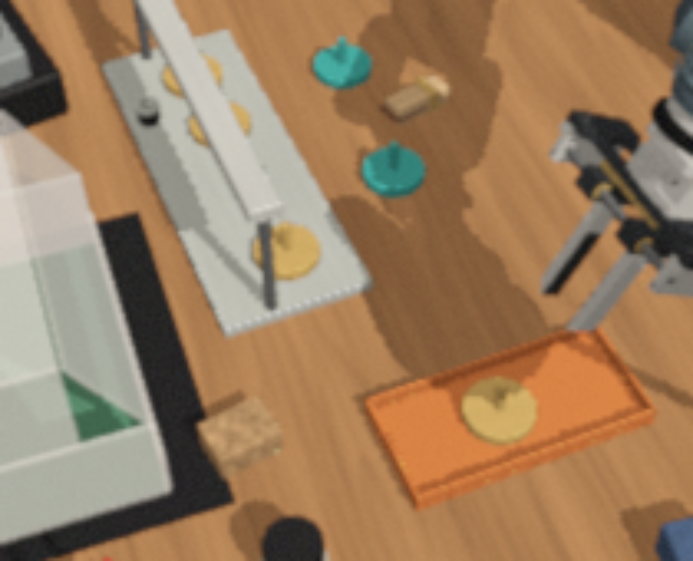

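View pics/top1.png

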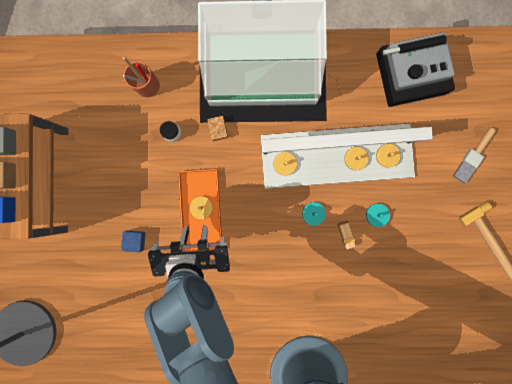

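H2 stands in the tray at (255,198) in the wrist view and (201,208) in the top view, and the other three are still on the stand. One numeric check follows, and then I hand in.

Run:
```python
from wr import *
for n in("top0","top1"):
    f=ld(n+".npz"); hsv=cv2.cvtColor(f["img"],cv2.COLOR_RGB2HSV); P=cloud(f)
    m=cv2.inRange(hsv,(15,130,120),(28,255,255)); k,l,s,c=cv2.connectedComponentsWithStats(m)
    for i in range(1,k):
        if 200<s[i,4]<600: print(n,c[i].round(1),s[i,4],np.median(P[l==i],0).round(3))
f=ld("w11.npz"); hsv=cv2.cvtColor(f["img"],cv2.COLOR_RGB2HSV); P=cloud(f)
m=(cv2.inRange(hsv,(17,100,60),(32,255,255))>0)&(abs(P[...,0]-.467)<.05)&(abs(P[...,1]-.296)<.05)
X=P[m]; b=X[(X[:,2]<.024)&(X[:,2]>.008)]; t=X[X[:,2]>.04]; print(len(b),len(t),b.mean(0).round(4),t.mean(0).round(4),t[:,2].max())
A=np.c_[b[:,:2],np.ones(len(b))]; c=np.linalg.lstsq(A,b[:,2],rcond=None)[0]; print("tilt deg",np.degrees(np.hypot(*c[:2])))
```

```text
top0 [217.  127.7] 220 [0.689 0.245 0.029]
top0 [388.5 155.3] 431 [ 0.606 -0.227  0.025]
top0 [356.1 158. ] 424 [ 0.6   -0.138  0.025]
top0 [319.9 158.9] 411 [ 0.599 -0.038  0.025]
top0 [284.8 163.6] 410 [0.586 0.058 0.024]
top0 [475.2 213.5] 370 [ 0.443 -0.461  0.024]
top1 [217.1 127.5] 233 [0.691 0.245 0.029]
top1 [388. 155.] 429 [ 0.607 -0.225  0.025]
top1 [356.1 158. ] 424 [ 0.6   -0.137  0.024]
top1 [284.9 163.3] 408 [0.587 0.058 0.024]
top1 [200.7 207.4] 427 [0.469 0.294 0.017]
top1 [474.9 213.6] 383 [ 0.443 -0.459  0.024]
2328 86 [0.4666 0.2961 0.0175] [0.4668 0.2963 0.049 ] 0.05190365704970207
tilt deg 0.11062577558411896
```

```bash
python3 -c "
from bench import r
print(r.hand_in(), r.sense()['t'])"
```

```text
the job is handed in; nothing more can be done
the job is handed in; nothing more can be done
```

One holder rocked, the second from the left (y ≈ −0.04). I set it upright in the orange tray and left the other three on the stand. The job is handed in; it gave no verdict.

- **Pressing:** I pressed each base at its rim on the robot's side. The left one and the two on the right held nearly 10 N with about 1 mm of movement or less at the tip and stayed level. The second sank about 3 mm under less than 2 N, with its post leaning over. I took that one by the post under the light bar.
- **Tray:** in the last pictures its post is about 7 mm from the tray's centre. Its base is level to about 0.1° and rests on the tray floor.
- **The rest:** the steady holders were within about 2 mm of where they started. No bystander looked moved in the last pictures, but of these I measured only the cork block (within about 2 mm). The arm stands clear with the gripper open, at about 20 s on the clock.
- **Disagreements:** nothing important disagreed. The base-top heights found from two views came out 1 to 4 mm below the depth reading of 25 mm, but contact came at the expected height. My first outline of the tray was too large, so I redid it with a tighter colour mask.

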